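# Load a pocket dictionary into the sprung book box

### The arm

A 6-joint arm with a two-finger parallel gripper is mounted at the origin on the work surface. World frame = base frame: x ahead of the robot, y to its left, z up, the work surface at z = 0. Lengths are in m, angles in rad, forces in N, time in s.
With the tool pointing down it reaches from about 0.35 to 0.725 m from the base axis. Payload 4.3 kg.
Tool frame: the origin (TCP) lies at the very end of the fingers, on their centre line; the grasp point (between the pads) lies hold_point_z behind it (hold_point_z is the distance from the TCP to the grasp point, in m); x points along the fingers, y is the direction in which the jaws open and shut, and the axes are right-handed (so a half turn about x gives the same grasp; the last joint's range is limited). The gripper opens to 85 mm and grips with 20 to 120 N. Pads are 22 mm wide; open, the fingers measure 114 mm over their backs; the gripper's body (76 mm by 85 mm) begins 54 mm behind the grasp point. The pads swing forward as they close: fully open they stand 13 mm farther back than shut.
Start: joints at [1.019, 0.377, 0.081, 1.274, 0, 1.46], TCP at [0.246, 0.52, 0.231] pointing down, gripper open.
Joint ranges: [-2.72, 2.72], [-0.84, 1.66], [-1.02, 1.22], [-1.77, 2.12], [-1.37, 1.28], [-3.14, 3.14]. Speed limits (rad/s): [2.57, 2.57, 3.14, 3.14, 3.14, 3.14].

### API

Orientations are given as a unit quaternion [w, x, y, z].
In Python, from station import state, capture, camera_info, hand_in, spot_in, hold_point_z gives the robot as it stands.
- The arm moves only by the tool carry_out, never from a script. Its argument "deltas" is one flat list of numbers, 4 for each row, row after row: the shift along the tool's x, y, z in mm, then the turn about the tool's x in rad. A call has 1 to 5 rows; each row shifts and turns the commanded pose from where the row before left it, along the tool's axes as they then stand; what a row does not reach is not made up. A row lasts 1/10 s, in which the tool goes at most 50 mm and 8.59 degrees, less where a joint would pass 70% of its speed; a pose out of reach is approached as far as the arm can. A call with a gripper value outside its range is refused whole. "jaw" is the finger opening in mm, from 0 to 85.4, set as the call begins (left out, the last holds). The fingers move at their own pace and stop on an object; the grip force is fixed at half the most. Time passes only in rows, so rows that do not move let the fingers close. It gives the time, the measured TCP pose, the force and the opening at its end, in the units of the state.
- state(): the state, without advancing time (a new reading comes with each control period).
- capture(name): name is "side" or "top" or "wrist"; returns (picture, depth): 400x640x3 uint8, red, green, blue; 400x640 float32, m along the optical axis (not along the pixel's ray), 0 where there is no reading.
- camera_info(name): a dict with "fx", "fy", "cx", "cy" (pixels), "world_from_camera" (4x4, takes a point from camera to world coordinates). Camera axes: x right, y up, looking along -z (the intrinsics and any distortion apply to the point x, -y, -z); pixel columns grow to the right and rows downward; lengths in m; the calibration is good to about 2 mm. The wrist camera is an equidistant fisheye: a pixel r from the principal point sees the ray r / f radians off the axis. A picture is of the moment at which its call begins: read the wrist's pose just before it. camera_info takes no time and is no camera call; for the wrist camera it gives the pose at the moment of the call.
- hand_in(): hands the job in, once; it reports no verdict.
Trained networks look in the newest picture that a camera, given by its name, has taken for a name from the list of things; names that differ only in an ending like _2 or _b are one class to them, and where a whole thing is asked for, a point or a joint stands for the part that bears it (a point fixed in the world has none). Each returns a list of dicts, best first, with "score" (0 to 1); they miss things now and then, are a little off and sometimes report something else, mostly with a low value. They report only what shows in the picture. A call takes as long as a camera call. They do not tell look-alikes from the thing itself.
- spot_in(query, camera): "centre" ([x, y, z] in m, in world coordinates, good to about 4 mm: the middle of the surface that is visible of it).
The state is a dict: "t": time; "q": joint angles; "joint_vel": joint speeds; "joint_efforts": joint torques, N m; "eef_pos": TCP position; "tool_rot": TCP orientation; "wrist_force": force on the tool from outside, world axes, zero at the start; "torque": the same for the moment, N m; "finger_gap": finger opening in m.
Only numpy, scipy, OpenCV 4.12 (cv2) and the standard library are available. Lean on these libraries where they do the work, as an engineer would, in place of code of your own. Each camera call takes 0.05 s, during which the arm holds its last target. There are 200 camera calls.

### The job

Put the returned pocket dictionary from the desk flat on top of its twin in the sprung book box, lengthwise in line with the box, and push it down against the spring until its cover lies about a centimetre below the rim, where the platform stays. The small square book does not belong in the box: leave it where it lies.

Things in the scene. Friction and masses are not known exactly. Their poses are not given: they have to be found in the camera images.
- dictionary_center (a point): Centre (half-way up) of the loose pocket dictionary to be loaded: a blue hardback, 96 mm long (x) x 58 mm wide (y) x 30 mm thick (z), about 0.13 kg, flat on the desk. It is the only small oblong book on the desk; its twin is already in the box. Either way round lengthwise is right.
- book_box: Grey open box fixed to the desk, origin at the centre of its underside, long axis x. The well is 120 mm long x 82 mm wide with 3 mm walls, and over its last 12 mm flares out to 136 x 98 mm at the rim, 92 mm above the desk; the long sides have a 52 mm wide cut-out in the middle. Inside, a sprung plywood platform carries the twin dictionary, its top level with the rim.
- box_rim (a point): Centre of the box's mouth at rim height, 92 mm above the desk, axes as the box. At the start the upper cover of the twin lies here; a second dictionary laid on the twin stands 30 mm above the rim.
- platform (a joint): How far the sprung platform has sunk, in m: 0 at the start (upper stop), 0.05 at the lower firm stop, where the second book's cover is 20 mm below the rim. A spring and a friction brake carry it: the weight of the books alone does not move it, a push of about 7 to 12 N sinks it, and it stays where it is pushed to.
- square_book_center (a point): Centre of a small square book, blue, 72 x 72 x 16 mm, flat on the desk: leave it where it lies. (Also about: a date stamp with a wooden knob, 76 mm tall, a large red paperback, a white mug.)
Things that resemble listed ones, but are neither listed nor needed, are in the scene too. What is shaped like the part that bears dictionary_center but orange, red or turquoise is not meant.

How it is judged:
At the end, for the whole second after the job is handed in: The dictionary lies on its twin in the box, level within 8 degrees, its centre within 15 mm of the box's middle both ways, its cover 4 to 24 mm below the rim (the firm stop is at 20), the platform at rest, sunk over 32 mm. The square book never moved over 30 mm (z of dictionary_center in the frame of book_box between 0.053 and 0.073 m and x of dictionary_center in the frame of book_box between -0.015 and 0.015 m and y of dictionary_center in the frame of book_box between -0.015 and 0.015 m and angle between dictionary_center's own z axis and vertical below 0.15 rad and value of joint platform above 0.032 m and velocity of joint platform between -0.01 and 0.01 m/s); the robot touches nothing.
It fails at once if the small square book is shifted by 30 mm or more (distance of square_book_center from where it was at the start of the episode above 0.03 m).
It also fails if it takes over 42 s, if anything falls off the work surface, if the arm or the gripper's body presses on something with over 40 N, if the wrist force passes 120 N, or if a joint passes its speed limit or range.

## Working session

There is one attempt and no reset: what is moved stays moved. The work goes in short steps, Python scripts to look and compute and a tool call to move; the robot and the scene stay as the last step left them, time stands still between calls to the robot, and variables do not carry over. Pictures are saved under pics/ and viewed, about 8 in all and at most 12, crops included, and the job is handed in when it is done.

Besides the shell and the picture viewer there is one more tool, called as a command line: name --argument value ..., lists and objects as JSON in quotes. carry_out: Moves the arm, as the interface text tells. Its arguments: {"type":"object","properties":{"deltas":{"type":"array"},"jaw":{"type":"number"}},"required":["deltas"]}

```bash
mkdir -p pics; ls; cat > h.py <<'E'
from station import *
import numpy as np, cv2
def world(cam,info,d,u,v):
    z=d[v,u]; x=(u-info["cx"])/info["fx"]*z; y=(v-info["cy"])/info["fy"]*z
    T=np.array(info["world_from_camera"]); return (T@np.array([x,-y,-z,np.ones_like(z)] if np.ndim(z)==0 else np.stack([x,-y,-z,np.ones_like(z)])))[:3]
E
python3 - <<'E'
from h import *
s=state(); print(s["t"],s["eef_pos"],s["tool_rot"],s["finger_gap"],s["wrist_force"],hold_point_z() if callable(hold_point_z) else hold_point_z)
for c in ("top","side"):
    p,d=capture(c); cv2.imwrite(f"pics/{c}0.png",p[:,:,::-1]); np.savez(f"{c}0.npz",p=p,d=d)
    print(c,camera_info(c))
    for q in ("dictionary_center","book_box","square_book_center","platform"):
        print(q,[(round(r["score"],2),np.round(r["centre"],3).tolist()) for r in spot_in(q,c)])
E
```

```text
pics
0.0 [0.24550522 0.51922885 0.23033599] [ 0.68968588  0.15424946  0.69015641 -0.15564263] 0.08546311423060798 [-0.09206766 -0.57503117  0.73930013] 0.0187
top {'fx': 502.3506493419964, 'fy': 502.3506493419964, 'cx': 321.2064162969288, 'cy': 204.29633598736416, 'world_from_camera': array([[ 0.14870222,  0.96578441, -0.21248088,  0.21571539],
       [-0.98886476,  0.1464958 , -0.02618129,  0.09799996],
       [ 0.00584208,  0.21400807,  0.97681442,  1.13892799],
       [ 0.        ,  0.        ,  0.        ,  1.        ]])}
dictionary_center [(0.97, [0.386, 0.217, 0.036]), (0.95, [0.537, 0.426, 0.028]), (0.95, [0.363, 0.379, 0.032]), (0.68, [0.236, 0.301, 0.03]), (0.66, [0.52, 0.291, 0.036])]
book_box [(0.96, [0.55, -0.156, 0.059])]
square_book_center [(0.79, [0.614, 0.124, 0.016])]
platform [(0.58, [0.552, -0.168, 0.062])]
side {'fx': 442.3502075341835, 'fy': 442.3502075341835, 'cx': 318.63947392184514, 'cy': 198.24351546676903, 'world_from_camera': array([[ 0.95940449,  0.21982711, -0.17668919,  0.25899806],
       [-0.28200442,  0.75674929, -0.58974912, -0.53197699],
       [ 0.00406658,  0.61563508,  0.78802088,  0.94261478],
       [ 0.        ,  0.        ,  0.        ,  1.        ]])}
dictionary_center [(0.81, [0.359, 0.367, 0.028]), (0.8, [0.387, 0.208, 0.028]), (0.79, [0.524, 0.281, 0.025]), (0.73, [0.241, 0.289, 0.03]), (0.7, [0.555, -0.192, 0.062]), (0.67, [0.536, 0.415, 0.029]), (0.42, [0.613, 0.118, 0.012])]
book_box [(0.7, [0.553, -0.194, 0.058])]
square_book_center [(0.72, [0.614, 0.116, 0.012])]
platform [(0.73, [0.555, -0.194, 0.063]), (0.6, [0.551, -0.195, 0.06])]
```

View pics/top0.png

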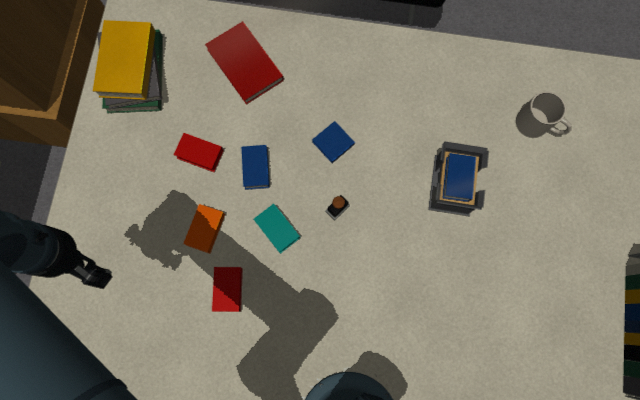

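View pics/side0.png

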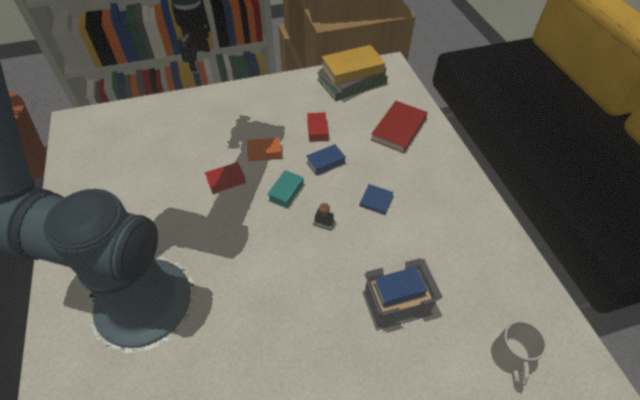

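Top view: the candidates for the dictionary are red (199,152), red (227,289), orange (205,228), turquoise (277,228), blue oblong (256,167) and blue square (333,142). Only (256,167) is both blue and oblong. The box is at (459,178) with the twin inside it. I'll measure both and confirm with a crop.

```bash
cat >> h.py <<'E'
def blue_top(p,d,info,box,zr):
    u0,v0,u1,v1=box; hsv=cv2.cvtColor(p,cv2.COLOR_RGB2HSV)
    m=(hsv[:,:,0]>100)&(hsv[:,:,0]<130)&(hsv[:,:,1]>120)
    vv,uu=np.nonzero(m); k=(uu>=u0)&(uu<u1)&(vv>=v0)&(vv<v1); uu,vv=uu[k],vv[k]
    W=world(None,info,d,uu,vv).T; W=W[(W[:,2]>zr[0])&(W[:,2]<zr[1])]
    (c,sz,a)=cv2.minAreaRect((W[:,:2]*1000).astype(np.float32))
    if sz[0]<sz[1]: a+=90; sz=sz[::-1]
    a=(a+90)%180-90
    print("n",len(W),"c",np.round(c,1),"z",np.round(np.median(W[:,2])*1000,1),"mean",np.round(W.mean(0)*1000,1),"size",np.round(sz,1),"long axis deg",round(a,1)); return W
E
python3 - <<'E'
from h import *
for c,bs in (("top",dict(dic=(235,140,275,195),twin=(435,145,485,212),sq=(305,115,360,170))),("side",dict(dic=(300,138,350,180),twin=(368,260,435,312)))):
    f=np.load(c+"0.npz"); i=camera_info(c)
    for n,b in bs.items():
        print(c,n); blue_top(f["p"],f["d"],i,b,(.078,.11) if n=="twin" else (.022,.045) if n=="dic" else (.01,.03))
f=np.load("top0.npz");p=f["p"];d=f["d"];i=camera_info("top")
# box rim from depth
vv,uu=np.mgrid[130:225,415:500]; W=world(None,i,d,uu.ravel(),vv.ravel()).T; W=W[(W[:,2]>.08)&(W[:,2]<.1)]
print(len(W),cv2.minAreaRect((W[:,:2]*1000).astype(np.float32)))
a=cv2.resize(p[120:200,225:365],None,fx=5,fy=5);b=cv2.resize(p[130:225,415:500],(400*85//95,400))
cv2.imwrite("pics/crop.png",np.hstack([cv2.resize(a,(440,251)),cv2.resize(b,(225,251))])[:,:,::-1])
from scipy.spatial.transform import Rotation as R
q=state()["tool_rot"];print(R.from_quat(np.roll(q,-1)).as_matrix().round(3))
E
```

```text
top dic
n 1001 c [525.7 292.7] z 28.5 mean [525.1 292.5  28.5] size [96.7 57.9] long axis deg 13.2
top twin
n 1091 c [ 552.9 -162.4] z 90.3 mean [ 552.1 -162.4   90.4] size [96.  56.5] long axis deg -0.1
top sq
n 857 c [615.4 122.9] z 14.5 mean [614.9 123.   14.5] size [72. 72.] long axis deg -39.4
side dic
n 0 c [0. 0.] z nan mean [nan nan nan] size [0. 0.] long axis deg 0.0
side twin
n 16 c [ 560.6 -158.6] z 90.8 mean [ 550.3 -166.8   90.9] size [71. 48.] long axis deg 9.0
1818 ((555.0283203125, -167.3365020751953), (103.7337875366211, 141.33128356933594), 89.44039916992188)
[[-0.     0.428  0.904]
 [ 0.     0.904 -0.428]
 [-1.    -0.    -0.   ]]
  return _methods._mean(a, axis=axis, dtype=dtype,
  ret = ret.dtype.type(ret / rcount)
h.py:14: RuntimeWarning: Mean of empty slice.
  print("n",len(W),"c",np.round(c,1),"z",np.round(np.median(W[:,2])*1000,1),"mean",np.round(W.mean(0)*1000,1),"size",np.round(sz,1),"long axis deg",round(a,1)); return W
  ret = um.true_divide(
```

View pics/crop.png

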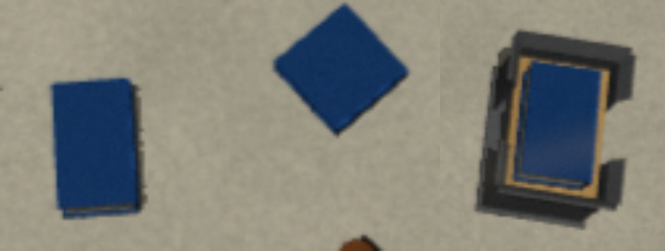

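The picture agrees with the measurements. The dictionary is at (526,293), size 97×58, axis 13°. The box rim centre is at (555,-167), size 141×104, with its long axis along x. I'll move above the dictionary now.

carry_out --deltas '[5,-8.5,35,0,5,-8.5,35,0,5,-8.5,35,0,5,-8.5,35,0,5,-8.5,35,0]' --jaw 85

```text
t: 1.0
eef_pos: [0.3869, 0.4057, 0.2063]
tool_rot: [0.69, 0.155, 0.69, -0.155]
wrist_force: [0.6, 0.7, -0.3]
finger_gap: 0.0852
```

carry_out --deltas '[5,-8.5,35,0,5,-8.5,35,0,5,-8.5,35,0,5,-8.5,35,0,5,-8.5,35,0]'

```text
t: 1.5
eef_pos: [0.527, 0.2923, 0.1813]
tool_rot: [0.69, 0.155, 0.69, -0.155]
wrist_force: [0.1, 0.2, -0.5]
finger_gap: 0.0847
```

carry_out --deltas '[0,0,0,-0.134,0,0,0,-0.134,0,0,0,-0.134,0,0,0,-0.134,0,0,0,-0.134]'

```text
t: 2.0
eef_pos: [0.526, 0.2933, 0.1813]
tool_rot: [0.702, -0.082, 0.702, 0.082]
wrist_force: [-0.1, 0.1, -0.6]
finger_gap: 0.0851
```

carry_out --deltas '[0,0,0,0,0,0,0,0]'

```text
t: 2.2
eef_pos: [0.5259, 0.2933, 0.1814]
tool_rot: [0.703, -0.079, 0.703, 0.08]
wrist_force: [0.6, 0.5, -1.5]
finger_gap: 0.0852
```

```bash
cat >> h.py <<'E'
from scipy.spatial.transform import Rotation as R
def tool():
    s=state(); M=R.from_quat(np.roll(s["tool_rot"],-1)).as_matrix(); return s,M
def to(tx,ty,tz):
    s,M=tool(); print("t",round(s["t"],2),"pos",np.round(np.array(s["eef_pos"])*1000,1),"yaw_y deg",round(np.degrees(np.arctan2(M[1,1],M[0,1])),1),"xaxis",M[:,0].round(3),"gap",round(s["finger_gap"]*1000,1),"F",np.round(s["wrist_force"],1),"delta tool mm",((M.T@(np.array([tx,ty,tz])-np.array(s["eef_pos"])*1000))).round(1))
E
python3 - <<'E'
from h import *
to(525.7,292.7,8)
i=camera_info("wrist");p,d=capture("wrist"); cv2.imwrite("pics/w1.png",p[:,:,::-1]);np.savez("w1.npz",p=p,d=d); print(i)
print([(round(r["score"],2),np.round(r["centre"],3).tolist()) for r in spot_in("dictionary_center","wrist")])
E
```

```text
t 2.2 pos [525.9 293.3 181.4] yaw_y deg 102.9 xaxis [ 0.  0. -1.] gap 85.2 F [ 0.6  0.5 -1.5] delta tool mm [173.4  -0.6  -0.4]
{'fx': 309.70691628693146, 'fy': 309.70691628693146, 'cx': 322.37642836653725, 'cy': 198.88103652560636, 'world_from_camera': array([[-2.23098286e-01, -9.24911839e-01, -3.07839643e-01,
         4.46670386e-01],
       [ 9.74795937e-01, -2.11619393e-01, -7.06407419e-02,
         2.75968092e-01],
       [ 1.91620174e-04, -3.15840662e-01,  9.48812226e-01,
         3.24170560e-01],
       [ 0.00000000e+00,  0.00000000e+00,  0.00000000e+00,
         1.00000000e+00]])}
[(0.94, [0.392, 0.23, 0.031]), (0.89, [0.368, 0.376, 0.03]), (0.7, [0.536, 0.422, 0.03]), (0.56, [0.522, 0.293, 0.032])]
```

View pics/w1.png

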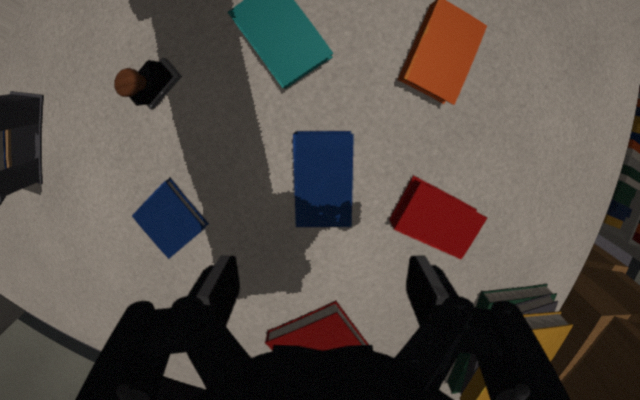

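The wrist view shows the blue oblong book at (323,178), square to the jaws and centred between the fingertips (237 and 410). I'll descend and grip.

carry_out --deltas '[30,0,0,0,30,0,0,0,30,0,0,0,30,0,0,0,20,0,0,0]'

```text
t: 2.8
eef_pos: [0.5247, 0.2929, 0.0391]
tool_rot: [0.702, -0.08, 0.703, 0.08]
wrist_force: [-0.2, -0.0, 0.5]
finger_gap: 0.0849
```

carry_out --deltas '[13,0,0,0,13,0,0,0,11,0,0,0,0,0,0,0]'

```text
t: 3.2
eef_pos: [0.5252, 0.293, 0.0031]
tool_rot: [0.702, -0.081, 0.703, 0.08]
wrist_force: [-0.1, -0.2, -0.4]
finger_gap: 0.0847
```

carry_out --deltas '[0,0,0,0,0,0,0,0,0,0,0,0,0,0,0,0,0,0,0,0]' --jaw 40

```text
t: 3.7
eef_pos: [0.5271, 0.2939, 0.0057]
tool_rot: [0.703, -0.08, 0.702, 0.081]
wrist_force: [0.2, -0.2, 6.2]
finger_gap: 0.0566
```

carry_out --deltas '[0,0,0,0,0,0,0,0,0,0,0,0]'

```text
t: 4.0
eef_pos: [0.5271, 0.2939, 0.0057]
tool_rot: [0.703, -0.08, 0.702, 0.081]
wrist_force: [-0.4, -0.1, 5.4]
finger_gap: 0.0568
```

carry_out --deltas '[-10,0,0,0,-40,0,0,0,-40,0,0,0,-40,0,0,0,-40,0,0,0]'

```text
t: 4.5
eef_pos: [0.5252, 0.293, 0.176]
tool_rot: [0.702, -0.081, 0.703, 0.08]
wrist_force: [-0.1, 0.3, -2.4]
finger_gap: 0.0571
```

carry_out --deltas '[0,0,0,0.075,0,0,0,0.075,0,0,0,0.075,0,0,0,0]'

```text
t: 4.9
eef_pos: [0.5255, 0.2931, 0.1745]
tool_rot: [0.707, -0.001, 0.707, 0.001]
wrist_force: [-0.1, -0.1, -1.6]
finger_gap: 0.0564
```

carry_out --deltas '[0,-40,0,0,0,-40,0,0,0,-40,0,0,0,-40,0,0,0,-40,0,0]'

```text
t: 5.4
eef_pos: [0.526, 0.0918, 0.1744]
tool_rot: [0.707, -0.002, 0.707, 0.002]
wrist_force: [0.6, 0.4, -0.9]
finger_gap: 0.0566
```

carry_out --deltas '[0,-40,6,0,0,-40,6,0,0,-40,6,0,0,-40,6,0,0,-40,3,0]'

```text
t: 5.9
eef_pos: [0.5541, -0.1082, 0.1743]
tool_rot: [0.707, -0.002, 0.707, 0.002]
wrist_force: [0.7, 0.1, -1.9]
finger_gap: 0.0563
```

carry_out --deltas '[0,-20,0,0,0,-20,0,0,0,-10,0,0,0,0,0,0,0,0,0,0]'

```text
t: 6.4
eef_pos: [0.5542, -0.1558, 0.1742]
tool_rot: [0.707, -0.001, 0.707, 0.002]
wrist_force: [0.0, -0.6, -2.0]
finger_gap: 0.0566
```

```bash
python3 - <<'E'
from h import *
to(554.5,-166,100)
p,d=capture("top"); i=camera_info("top"); cv2.imwrite("pics/top1.png",cv2.resize(p[80:280,360:560],(600,600))[:,:,::-1])
blue_top(p,d,i,(360,80,560,280),(.17,.24))
c=capture("side")[0]; cv2.imwrite("pics/side1.png",cv2.resize(c[180:360,300:500],(600,540))[:,:,::-1])
E
```

```text
t 6.4 pos [ 554.2 -155.8  174.2] yaw_y deg 90.2 xaxis [-0.     0.001 -1.   ] gap 56.6 F [ 0.  -0.6 -2. ] delta tool mm [ 74.2 -10.3   0.3]
n 470 c [ 549.7 -139.6] z 197.0 mean [ 534.7 -145.5  196.7] size [89.  56.8] long axis deg -20.8
```

View pics/side1.png

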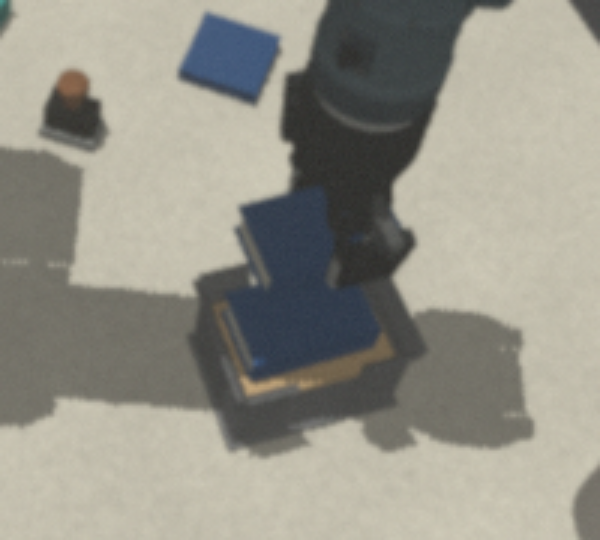

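The side view shows the book held level above the box, and the twin below at the same angle. I'll check its tilt and centre with the wrist camera depth.

```bash
python3 - <<'E'
from h import *
i=camera_info("wrist");p,d=capture("wrist"); T=np.array(i["world_from_camera"])
hsv=cv2.cvtColor(p,cv2.COLOR_RGB2HSV); m=(hsv[:,:,0]>100)&(hsv[:,:,0]<130)&(hsv[:,:,1]>120)&(d>0)
v,u=np.nonzero(m); x=(u-i["cx"]);y=(v-i["cy"]);r=np.hypot(x,y)+1e-9;th=r/i["fx"];z=d[v,u]
W=(T@np.stack([x/r*np.tan(th)*z,-y/r*np.tan(th)*z,-z,np.ones_like(z)]))[:3].T*1000
k=(W[:,2]>175)&(W[:,2]<225)&(abs(W[:,0]-554)<70)&(abs(W[:,1]+156)<60); W=W[k]
A=np.c_[W[:,:2]-[554,-156],np.ones(len(W))]; c=np.linalg.lstsq(A,W[:,2],rcond=None)[0]
print(len(W),"slope",c.round(3),W.min(0).round(1),W.max(0).round(1),cv2.minAreaRect(W[:,:2].astype(np.float32)))
a,b=np.histogram(W[:,2],bins=10);print(a,b.round(0))
cv2.imwrite("pics/w2.png",p[:,:,::-1])
E
```

```text
21265 slope [1.0000e-03 5.0000e-03 1.9887e+02] [ 504.1 -202.8  175.1] [ 599.7 -107.1  225. ] ((551.8555297851562, -154.9078369140625), (95.52339935302734, 95.71979522705078), 0.25314921140670776)
[   15    23    22    20 20712   379    16    15    23    40] [175. 180. 185. 190. 195. 200. 205. 210. 215. 220. 225.]
```

View pics/w2.png

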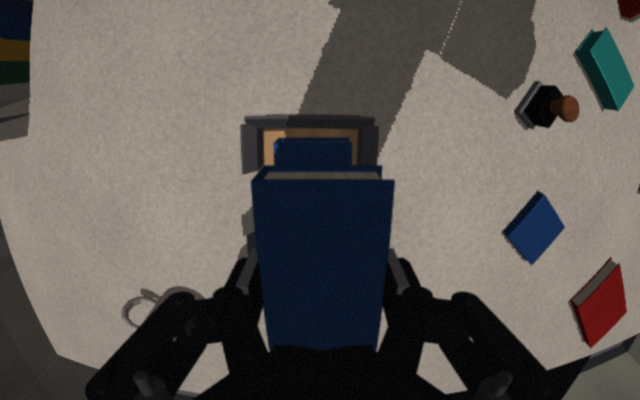

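Level (slope under 0.3°), cover at 198 mm, book centre about (552,-155). I'll shift y by -10 and lower about 75 mm.

carry_out --deltas '[0,-10,2.5,0,15,0,0,0,20,0,0,0,15,0,0,0,10,0,0,0]'

```text
t: 7.05
eef_pos: [0.5565, -0.1665, 0.113]
tool_rot: [0.707, -0.001, 0.708, 0.001]
wrist_force: [-0.1, 0.2, -2.1]
finger_gap: 0.0567
```

carry_out --deltas '[6,0,0,0,4,0,0,0,3,0,0,0,2,0,0,0,0,0,0,0]'

```text
t: 7.55
eef_pos: [0.557, -0.1666, 0.0995]
tool_rot: [0.707, -0.001, 0.707, 0.001]
wrist_force: [-0.4, 0.1, -1.5]
finger_gap: 0.0567
```

carry_out --deltas '[1.5,0,0,0,0,0,0,0]'

```text
t: 7.75
eef_pos: [0.557, -0.1666, 0.0979]
tool_rot: [0.707, -0.001, 0.707, 0.001]
wrist_force: [0.2, 0.5, -1.6]
finger_gap: 0.0568
```

carry_out --deltas '[0,0,0,0,0,0,0,0,0,0,0,0,0,0,0,0,0,0,0,0]' --jaw 80

```text
t: 8.25
eef_pos: [0.557, -0.1666, 0.0979]
tool_rot: [0.707, -0.001, 0.707, 0.001]
wrist_force: [0.6, -0.5, -0.2]
finger_gap: 0.0798
```

carry_out --deltas '[-10,0,0,0,-20,0,0,0,-20,0,0,0,-20,0,0,0,0,0,0,0]'

```text
t: 8.75
eef_pos: [0.5591, -0.1675, 0.1717]
tool_rot: [0.709, -0.002, 0.705, 0.0]
wrist_force: [0.5, -0.7, 0.5]
finger_gap: 0.0802
```

carry_out --deltas '[0,0,0,0,0,0,0,0,0,0,0,0,0,0,0,0,0,0,0,0]' --jaw 0

```text
t: 9.25
eef_pos: [0.5565, -0.1664, 0.1672]
tool_rot: [0.707, -0.001, 0.707, 0.001]
wrist_force: [0.3, 0.3, -0.7]
finger_gap: 0.0068
```

carry_out --deltas '[0,0,0,0,0,0,0,0,0,0,0,0]'

```text
t: 9.55
eef_pos: [0.5569, -0.1666, 0.1678]
tool_rot: [0.707, -0.001, 0.707, 0.001]
wrist_force: [-0.1, -0.5, -0.1]
finger_gap: 0.0004
```

```bash
cat >> h.py <<'E'
def wristblue(zr,cx=555,cy=-166,name=None):
    i=camera_info("wrist");p,d=capture("wrist"); T=np.array(i["world_from_camera"])
    hsv=cv2.cvtColor(p,cv2.COLOR_RGB2HSV); m=(hsv[:,:,0]>100)&(hsv[:,:,0]<130)&(hsv[:,:,1]>120)&(d>0)
    v,u=np.nonzero(m); x=(u-i["cx"]);y=(v-i["cy"]);r=np.hypot(x,y)+1e-9;th=r/i["fx"];z=d[v,u]
    W=(T@np.stack([x/r*np.tan(th)*z,-y/r*np.tan(th)*z,-z,np.ones_like(z)]))[:3].T*1000
    W=W[(W[:,2]>zr[0])&(W[:,2]<zr[1])&(abs(W[:,0]-cx)<75)&(abs(W[:,1]-cy)<60)]
    med=np.median(W[:,2]); W=W[abs(W[:,2]-med)<4]
    c=np.linalg.lstsq(np.c_[W[:,:2]-[cx,cy],np.ones(len(W))],W[:,2],rcond=None)[0]
    print("wrist n",len(W),"z",med.round(1),"slope",c.round(3),"pct x",np.percentile(W[:,0],[.5,99.5]).round(1),"y",np.percentile(W[:,1],[.5,99.5]).round(1),cv2.minAreaRect(W[:,:2].astype(np.float32)))
    if name: cv2.imwrite(name,p[:,:,::-1])
E
python3 - <<'E'
from h import *
wristblue((105,135),name="pics/w3.png")
to(555,-166,82)
p,d=capture("top"); blue_top(p,d,camera_info("top"),(420,130,520,220),(.1,.135))
E
```

```text
wrist n 9255 z 122.2 slope [ -0.     -0.    122.191] pct x [507.8 599.7] y [-194.  -137.6] ((554.7022094726562, -165.6334228515625), (95.34415435791016, 57.91347885131836), 0.11050435900688171)
t 9.6 pos [ 556.9 -166.6  167.8] yaw_y deg 90.2 xaxis [ 0.  0. -1.] gap -0.3 F [ 0.7 -0.2 -0. ] delta tool mm [85.8  0.6 -1.9]
n 688 c [ 545.9 -156.5] z 120.4 mean [ 546.1 -161.3  120.5] size [72.1 63.5] long axis deg -21.0
```

View pics/w3.png

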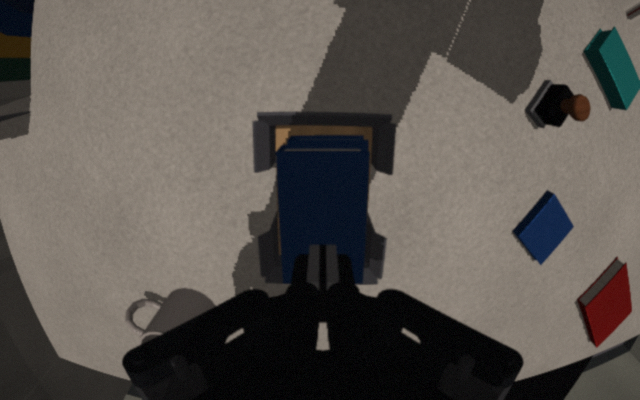

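The wrist view shows the book flat on the twin inside the box walls (278–370 columns): level, cover at 122 mm, centre (554.7,-165.6). The fingers are closed over its middle, so I'll push down now.

carry_out --deltas '[12,0,-2,0,12,0,0,0,10,0,0,0,5,0,0,0,4,0,0,0]'

```text
t: 10.15
eef_pos: [0.5546, -0.1664, 0.124]
tool_rot: [0.707, -0.001, 0.707, 0.001]
wrist_force: [-0.4, 0.2, 0.3]
finger_gap: 0.0004
```

carry_out --deltas '[4,0,0,0,4,0,0,0,4,0,0,0,4,0,0,0,4,0,0,0]'

```text
t: 10.65
eef_pos: [0.5549, -0.1666, 0.1057]
tool_rot: [0.707, -0.001, 0.707, 0.001]
wrist_force: [-3.6, 1.5, 5.8]
finger_gap: 0.0002
```

carry_out --deltas '[4,0,0,0,4,0,0,0,4,0,0,0,4,0,0,0,0,0,0,0]'

```text
t: 11.15
eef_pos: [0.5549, -0.1666, 0.0892]
tool_rot: [0.707, -0.001, 0.707, 0.001]
wrist_force: [-1.8, 0.7, 3.0]
finger_gap: -0.0
```

carry_out --deltas '[4,0,0,0,4,0,0,0,0,0,0,0,0,0,0,0]'

```text
t: 11.55
eef_pos: [0.5549, -0.1666, 0.0811]
tool_rot: [0.707, -0.001, 0.707, 0.001]
wrist_force: [-2.4, 1.0, 2.9]
finger_gap: -0.0
```

carry_out --deltas '[-10,0,0,0,-20,0,0,0,-30,0,0,0,-30,0,0,0,-20,0,0,0]'

```text
t: 12.05
eef_pos: [0.5561, -0.1671, 0.1937]
tool_rot: [0.708, -0.002, 0.706, 0.001]
wrist_force: [0.7, 0.0, -0.8]
finger_gap: -0.0005
```

carry_out --deltas '[-10,40,0,0,0,40,0,0,0,40,0,0,0,30,0,0,0,0,0,0]'

```text
t: 12.55
eef_pos: [0.5545, -0.0132, 0.2016]
tool_rot: [0.707, -0.002, 0.707, 0.003]
wrist_force: [-0.8, -0.0, 0.3]
finger_gap: -0.0002
```

```bash
python3 - <<'E'
from h import *
to(555,-166,82)
p,d=capture("top"); i=camera_info("top"); blue_top(p,d,i,(420,130,520,220),(.06,.11)); blue_top(p,d,i,(305,115,360,170),(.01,.03))
vv,uu=np.mgrid[130:225,415:500]; W=world(None,i,d,uu.ravel(),vv.ravel()).T; W=W[(W[:,2]>.086)&(W[:,2]<.1)]
print("rim z",np.median(W[:,2]),cv2.minAreaRect((W[:,:2]*1000).astype(np.float32)))
cv2.imwrite("pics/top2.png",cv2.resize(p[90:240,300:520],(660,450))[:,:,::-1])
wristblue((60,110))
E
```

```text
t 12.55 pos [554.5 -13.2 201.6] yaw_y deg 90.5 xaxis [ 0.001  0.001 -1.   ] gap -0.2 F [-0.8 -0.   0.3] delta tool mm [ 119.4 -153.    -0.8]
n 0 c [0. 0.] z nan mean [nan nan nan] size [0. 0.] long axis deg 0.0
n 860 c [615.4 123. ] z 14.5 mean [615.2 122.9  14.6] size [71.9 71.3] long axis deg 50.5
rim z 0.08918392124670171 ((544.603515625, -216.6649627685547), (6.286674499511719, 119.99359130859375), 86.9217758178711)
wrist n 4733 z 81.3 slope [-0.   -0.   81.28] pct x [507.  602.6] y [-194.2 -136.5] ((551.9304809570312, -160.1675262451172), (102.33142852783203, 71.46398162841797), 0.06438037753105164)
  return _methods._mean(a, axis=axis, dtype=dtype,
  ret = ret.dtype.type(ret / rcount)
h.py:14: RuntimeWarning: Mean of empty slice.
  print("n",len(W),"c",np.round(c,1),"z",np.round(np.median(W[:,2])*1000,1),"mean",np.round(W.mean(0)*1000,1),"size",np.round(sz,1),"long axis deg",round(a,1)); return W
  ret = um.true_divide(
```

View pics/top2.png

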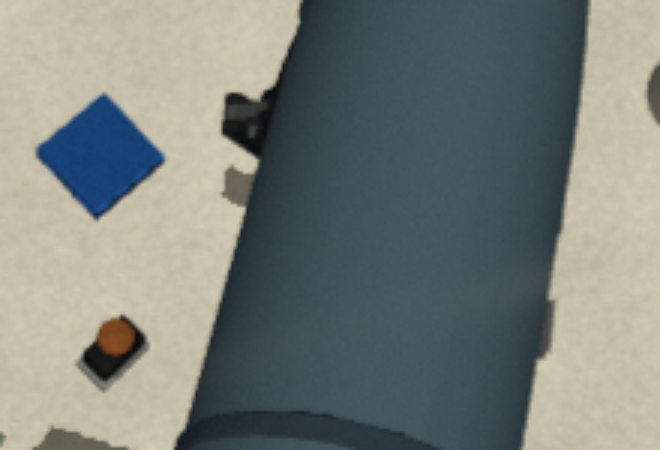

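In the top view the arm hides the box, but the square book (33,51 on the full-frame scale; 615,123 in world) hasn't moved. The wrist camera measures the cover at 81.3 mm, level and centred at (555,-165). Everything is within limits, so I'm handing in.

```bash
python3 -c "
from station import *
print(hand_in())"
```

```text
the job is handed in; nothing more can be done
None
```

I put the blue oblong dictionary flat on its twin in the book box, lined up lengthwise, pushed it down with closed fingers, backed the arm clear and handed in at about 12.6 s.

**Last checks (wrist camera):**
- **Depth:** the cover is at z = 81.3 mm, about 10.7 mm below the rim. That means the platform has sunk about 41 mm, and it stayed there after I let go.
- **Level:** the slope is about 0.
- **Position:** the book's centre is at (555, -165) mm and the box's at about (555, -167) mm.
- **Square book:** it is still at (615, 123) mm, not moved (top camera).
- **Arm:** wrist force is about 0, touching nothing.

**Failed or disagreed:**
- The last top-camera check of the book in the box failed because the arm hid it, so its final position rests on the wrist camera and the finger height (81.1 mm).
- The wrist fit's bounding rectangle came out too large (102 × 71 mm). I took the centre from the trimmed edges instead.
- The twin measured about 5 mm off the rim's centre, so I aimed close to the rim's centre.

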